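Cover the chocolate melter and set it to heat

ROBOT

A 7-joint arm with a two-finger parallel gripper is mounted at the origin on the work surface. World frame = base frame: x ahead of the robot, y to its left, z up, the work surface at z = 0. Lengths are in m, angles in rad, forces in N, time in s.
With the tool pointing down it reaches from about 0.425 to 0.95 m from the base axis. Payload 16.7 kg.
Tool frame: the origin (TCP) lies on the centre line of the jaws, within the pads' length; the fingertips stand 25 mm ahead of it and the grasp point (between the pads) lies 6 mm ahead of it; z points along the fingers, y is the line along which they close (so a half turn about z gives the same grasp; the last joint's range is limited). The gripper opens to 94 mm and grips with 3 to 60 N. Pads are 16 mm wide; open, the fingers measure 119 mm over their backs; the gripper's body (75 mm by 177 mm) begins 78 mm behind the grasp point.
Start: joints at [-1.357, 0.426, 0.074, 1.606, -0.034, 1.111, -0.067], TCP at [0.24, 0.631, 0.23] pointing down, gripper open.
Joint ranges: [-2.85, 2.85], [-0.5, 2.14], [-1.23, 1.37], [0.21, 2.46], [-1.02, 4.16], [0.16, 2.05], [-2.73, 2.73]. Speed limits (rad/s): [1.89, 1.89, 2.39, 2.39, 3.01, 3.01, 3.01].

INTERFACE

Orientations are given as [roll, pitch, yaw] about the fixed x, y, z axes, in that order (R = Rz(yaw) Ry(pitch) Rx(roll)).
In Python, from cell import monitor, get_image, order gives the robot as it stands.
- The arm moves only by the tool apply_moves, never from a script. Its argument "deltas" is a list of rows, each a list of 7 numbers: the turn, a rotation vector about the tool's x, y, z each as a share of 1.5 rad, from -1 to 1, then the shift along the tool's x, y, z each as a share of 500 mm, from -1 to 1, then the opening, from 0 (shut) to 1 (fully open). A call has 1 to 20 rows; each row is the pose to reach, as a shift and turn from the pose commanded when the call began, along the tool's axes at that moment; what a row does not reach only later rows make up. A row lasts 1/8 s, in which the tool goes at most 62.5 mm and 10.7 degrees, less where a joint would pass 70% of its speed; a pose out of reach is approached as far as the arm can. A call with a number of a shift or a turn outside -1 to 1 is refused whole. A call with a gripper value outside its range is refused whole. The fingers move at their own pace and stop on an object; "grip_force" is the grip in N (left out, the last holds). Time passes only in rows, so rows that repeat a pose let the fingers close. It gives the time, the measured TCP pose, the force, the opening and the grip force at its end, in the units of the state.
- monitor.get_state(): the state, without advancing time (a new reading comes with each control period).
- get_image(name): name is "scene" or "top"; returns a dict with "color" (400x640x3 uint8, blue, green, red), "range_z" (400x640 float32, m along the optical axis (not along the pixel's ray), 0 where there is no reading), "intrinsics" (3x3 intrinsics, pixels), "R" (3x3) and "t" (3): a world point X has camera coordinates R X + t. Camera axes: x right, y down, z forward; pixel columns grow to the right and rows downward; lengths in m; the calibration is good to about 2 mm. A picture is of the moment at which its call begins.
- order.sign_off(): hands the job in; it is judged then, once.
The state is a dict: "t": time; "q": joint angles; "dq": joint speeds; "effort": joint torques, N m; "tool_pos": TCP position; "tool_rot": TCP orientation; "force": force on the tool from outside, world axes, zero at the start; "torque": the same for the moment, N m; "width": finger opening in m; "grasp_force": force on a finger pad.
Only numpy, scipy, OpenCV 4.12 (cv2) and the standard library are available. Lean on these libraries where they do the work, as an engineer would, in place of code of your own. Each camera call takes 0.05 s, during which the arm holds its last target. There are 200 camera calls.

TASK

Close up the chocolate melter on the table: tuck the tongue of its cover under the lip of the rear hood and lower the front until the cover lies flat on the pan rim inside the recess. Then press the control dial down to free it from off and turn it clockwise to the long mark, and let everything go. Leave the jars and the jug where they are.

Things in the scene. Friction and masses are not known exactly. Their poses are not given: they have to be found in the camera images.
- melter: White chocolate melter, fixed, 330 mm deep (x -175 to +155 mm), 230 mm wide, 110 mm high. Origin: on the table, below the middle of its width; x points from its front (115 mm control ledge with the dial, nearer the robot) to its rear hood, z up. Behind the ledge is the cover's recess, x -60 to +130 mm, y -85 to +85 mm, with 6 mm high walls (to z = 110 mm), round a steel pan of chopped chocolate.
- seat (a point): Where the centre of the cover's underside lies when home: on the flat pan rim (z = 104 mm), which is the floor of the recess, 35 mm behind the melter's origin. The rim is 15 mm wide in front and at the sides, 35 mm at the rear, round a 140 mm square opening. Axes as the melter's.
- lip_edge (a point): Middle of the lower front edge of the hood's lip, 81 mm behind and 7.7 mm above the seat point. The lip spans the whole width and overhangs the last 14 mm of the recess; gap under it 7.7 mm, its top 17 mm above the pan rim. Level, the cover cannot get in; tongue first with its front raised 3 to 14 degrees it can. Axes as the melter's.
- cover: Steel cover plate 4 mm thick, about 0.3 kg, at first flat on the table beside the melter, handle up. Origin: centre of its underside; x points to its tongue end, z up. 186 mm long (x -93 to +93 mm), 163 mm wide; the last 20 mm at +x is a narrower tongue, 136 mm wide. At home it has 4 mm of play lengthwise, 7 mm sideways. A black bridge handle stands across its middle.
- handle (a point): Centre of the cover's handle bar, 33 mm above the centre of the cover's underside. The bar runs along the cover's y: 94 mm long, 12 mm thick (x), 14 mm high, on a foot at each end (y = -41 and +41 mm), with 22 mm of open space between bar and plate. Axes as the cover's.
- tongue_edge (a point): Middle of the lower edge of the cover's tongue end, 93 mm from the cover's centre. Axes as the cover's.
- dial_grip (a point): 130 mm in front of the melter's origin, on the upright axis of the black control dial on the ledge, middle of its grip bar, 139 mm above the table at rest. Bar 40 mm long, 11 mm thick, its top 11 mm above this point; below it a round skirt 46 mm across, top 14 mm below this point. x points along the bar to its white pointer line, which at off faces the melter's rear; z up.
- dial (a joint): Angle of the dial, rad, growing clockwise seen from above: 0 at off (pointer at the short wide mark), at most 2.62. Marks every 25 degrees; the long mark is the third after off, at 75 degrees = 1.31 rad. At off a tooth stops it after about 0.06 rad unless it is pressed; past 0.5 rad it turns pressed or not. Light friction, stays where left.
- dial_press (a joint): How far the dial is pressed down, m: 0 at rest, 0.005 fully down. It frees the dial from off at about 0.0035. Sprung: 3 N to begin, 8 N fully down; it comes up again by itself.
- jar_tall: Bystander: lidded glass jar, 86 mm across, 125 mm high. Origin: centre of its underside.
- jar_small: Bystander: lidded glass jar, 68 mm across, 85 mm high. Origin: centre of its underside.
- jug: Bystander: white plastic jug with a handle, 104 mm across, 130 mm high. Origin: centre of its underside.
Mind the look-alikes: they are no part of the job. Several things look just like the cover: the one meant starts farthest to the robot's right.

How it is judged:
By the outcome, as a careful person would: the job done as asked, in the order asked, and still so for the second after the job is handed in, with the robot touching nothing.
It also fails if it takes over 62 s, if anything falls off the work surface, if the arm or the gripper's body presses on something with over 40 N, if the wrist force passes 120 N, or if a joint passes its speed limit or range.

## Working session

There is one attempt and no reset: what is moved stays moved. The work goes in short steps, Python scripts to look and compute and a tool call to move; the robot and the scene stay as the last step left them, time stands still between calls to the robot, and variables do not carry over. Pictures are saved under pics/ and viewed, at most 10 in all, crops included, and the job is handed in when it is done.

Besides the shell and the picture viewer there is one more tool, called after "Request:" as name([rows], argument=value, ...), one row to a line, values as JSON. apply_moves: Moves the arm, as the interface text tells. Its arguments: {"type":"object","properties":{"deltas":{"type":"array","items":{"type":"array","items":{"type":"number","minimum":-1,"maximum":1}}},"grip_force":{"type":"number"}},"required":["deltas"]}

```bash
ls; mkdir -p pics
python3 - <<'E'
from cell import monitor,get_image
import cv2,numpy as np
for n in("scene","top"):
    d=get_image(n); cv2.imwrite(f"pics/{n}0.png",d["color"]); np.savez(f"{n}0.npz",**d)
    print(n,d["intrinsics"].round(1).tolist(),d["R"].round(3).tolist(),d["t"].round(3).tolist())
s=monitor.get_state();print({k:np.round(v,3).tolist() for k,v in s.items()})
E
```

```text
pics
scene [[449.4, 0.0, 318.2], [0.0, 449.4, 202.0], [0.0, 0.0, 1.0]] [[0.766, 0.643, 0.019], [0.427, -0.487, -0.762], [-0.481, 0.591, -0.647]] [-0.359, -0.144, 1.834]
top [[412.5, 0.0, 311.4], [0.0, 412.5, 201.3], [0.0, 0.0, 1.0]] [[-0.014, -1.0, -0.005], [-0.997, 0.014, -0.072], [0.072, 0.004, -0.997]] [0.021, 0.477, 1.34]
{'t': 0.1, 'q': [-1.357, 0.427, 0.074, 1.607, -0.034, 1.111, -0.067], 'dq': [0.001, -0.002, -0.002, -0.002, -0.001, 0.0, -0.0], 'effort': [0.009, -93.747, 3.677, -45.504, -0.049, 0.017, 0.0], 'tool_pos': [0.239, 0.631, 0.23], 'tool_rot': [-3.14, 0.0, 2.779], 'force': [0.043, 1.138, 0.381], 'torque': [-0.008, -0.007, 0.048], 'grasp_force': 0.0, 'width': 0.094}
```

View pics/top0.png

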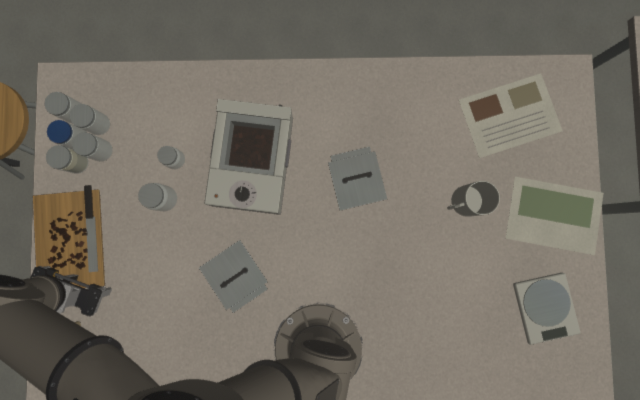

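View pics/scene0.png

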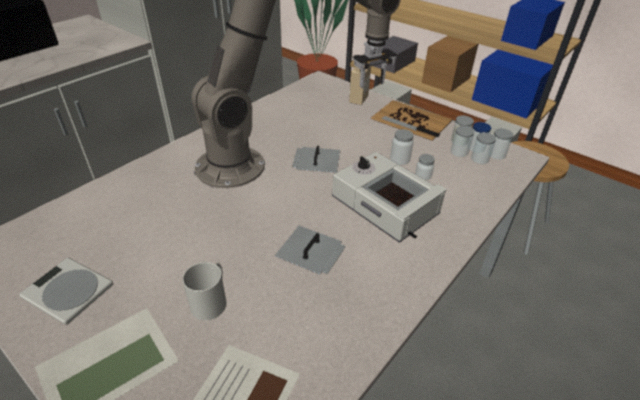

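Top view: the cover meant is the right one, at about (357,178). The melter is at about (250,155) with its dial at (242,194), the jars at (157,197) and (170,157), the jug at (475,200). The scene view agrees: cover at (311,249), melter at (388,195). Next I enlarge both and measure.

```bash
cat > h.py <<'E'
import numpy as np,cv2
def cloud(d):
    K,R,t=d["intrinsics"],d["R"],d["t"];z=d["range_z"]
    v,u=np.mgrid[:z.shape[0],:z.shape[1]]
    P=np.stack([(u-K[0,2])/K[0,0]*z,(v-K[1,2])/K[1,1]*z,z],-1)
    return (P-t)@R
def onplane(d,u,v,h):
    K,R,t=d["intrinsics"],d["R"],d["t"]
    r=R.T@np.array([(u-K[0,2])/K[0,0],(v-K[1,2])/K[1,1],1]);c=-R.T@t
    return c+r*(h-c[2])/r[2]
def tri(ds,uvs):
    Ps=[d["intrinsics"]@np.c_[d["R"],d["t"]] for d in ds]
    X=cv2.triangulatePoints(*Ps,*[np.array(p,float).reshape(2,1) for p in uvs])[:,0]
    return X[:3]/X[3]
E
python3 - <<'E'
import numpy as np,cv2
from h import *
T=dict(np.load("top0.npz"));S=dict(np.load("scene0.npz"))
a=cv2.resize(T["color"][135:220,315:400],(400,400),interpolation=cv2.INTER_CUBIC)
b=cv2.resize(T["color"][90:220,200:300],None,fx=4,fy=4,interpolation=cv2.INTER_CUBIC)[:520]
c=np.zeros((600,800,3),np.uint8);c[:400,:400]=a;c[:520,400:]=b
cv2.imwrite("pics/crop1.png",c)
s1=cv2.resize(S["color"][145:275,270:450],None,fx=4.4,fy=4.4,interpolation=cv2.INTER_CUBIC)
cv2.imwrite("pics/crop2.png",s1[:600,:800])
P=cloud(T)
for n,(u,v) in dict(table=(330,250),plate=(345,190),bar=(357,177),dial=(242,193),ledge=(220,200),hood=(254,106),pan=(228,170)).items(): print(n,P[v,u].round(4))
E
```

```text
table [ 0.3163 -0.0445  0.0006]
plate [ 0.5146 -0.0979  0.0006]
bar [ 0.5525 -0.1345  0.0401]
dial [0.4955 0.2206 0.1474]
ledge [0.4785 0.2949 0.1089]
hood [0.7683 0.188  0.1184]
pan [0.5712 0.2707 0.1078]
```

View pics/crop1.png

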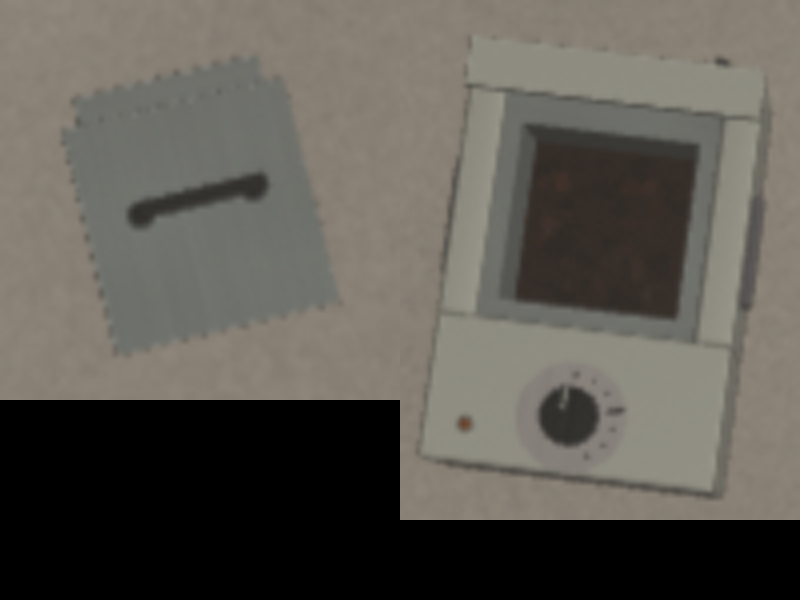

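View pics/crop2.png

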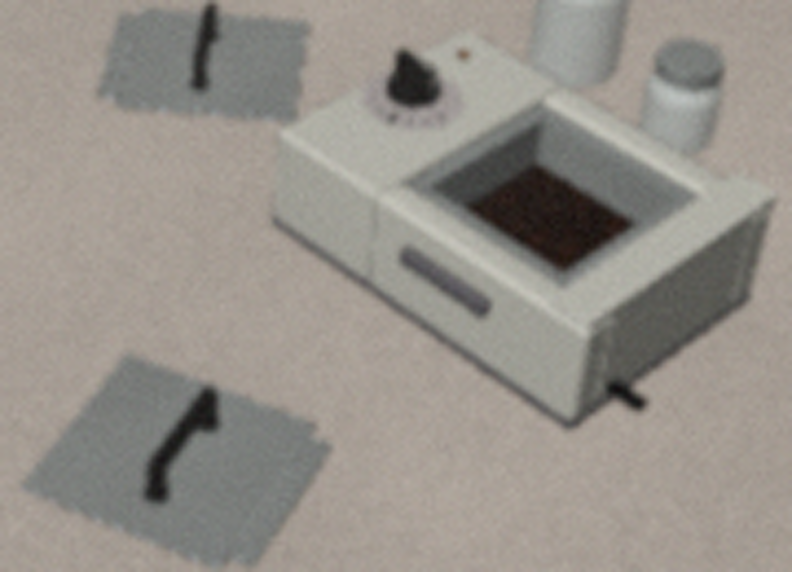

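The crops show the cover's tongue pointing away from the robot, with its body corners at crop (64,130), (286,78), (340,302), (118,354) and its bar from (140,214) to (256,184). The melter's dial is at crop (568,415). I fit the poses from these.

```bash
cat >> h.py <<'E'
from scipy.optimize import least_squares
def proj(d,X):
    c=X@d["R"].T+d["t"]; p=c@d["intrinsics"].T; return p[:,:2]/p[:,2:]
def fit(d,M,uv,x0=(0.5,0,0)):
    M=np.array(M,float);uv=np.array(uv,float)
    def w(p):
        c,s=np.cos(p[2]),np.sin(p[2]);return M@np.array([[c,-s,0],[s,c,0],[0,0,1]]).T+[p[0],p[1],0]
    r=least_squares(lambda p:(proj(d,w(p))-uv).ravel(),x0)
    return r.x,r.fun.reshape(-1,2)
E
python3 - <<'E'
from h import *
T=dict(np.load("top0.npz"));S=dict(np.load("scene0.npz"))
A=lambda p:(np.array(p)+.5)/[400/85,400/85]-.5+[315,135]
B=lambda p:(np.array(p)-[400,0]+.5)/4-.5+[200,90]
C=lambda p:(np.array(p)+.5)/4.4-.5+[270,145]
M=[[73,81.5,4],[73,-81.5,4],[-93,-81.5,4],[-93,81.5,4],[93,68,4],[93,-68,4]]
uv=A([(64,130),(286,78),(340,302),(118,354),(72,100),(258,58)])
x,r=fit(T,np.array(M)/1e3,uv);print("cover top",x.round(4),np.degrees(x[2]).round(1),r.round(1).tolist())
x,r=fit(T,np.array([[0,41,40],[0,-41,40]])/1e3,A([(140,214),(256,184)]));print("bar",x.round(4),np.degrees(x[2]),r.round(1).tolist())
# melter
M=[[-175,115,110],[-175,-115,110],[-60,85,104],[-60,-85,104],[-60,115,110],[-60,-115,110],[-35,70,104],[-35,-70,104],[105,-70,104],[105,70,104]]
uv=B([(420,455),(716,493),(478,315),(696,341),(443,313),(729,345),(515,300),(678,318),(698,145),(527,125)])
x,r=fit(T,np.array(M)/1e3,uv,(.6,.2,0));print("melter top",x.round(4),np.degrees(x[2]).round(2),r.round(1).tolist())
# scene: cover corners, melter
M=[[-93,81.5,4],[-93,-81.5,4],[73,81.5,4],[93,-68,4]]
x,r=fit(S,np.array(M[:2]+[[73,-81.5,4]])/1e3,C([(125,355),(22,485),(215,565)]));print("cover scene",x.round(4),np.degrees(x[2]).round(1),r.round(1).tolist())
M=[[-175,115,110],[-175,-115,110],[-60,-115,110],[-60,-85,104]]
x,r=fit(S,np.array(M)/1e3,C([(468,35),(283,133),(382,195),(412,186)]),(.6,.2,0));print("melter scene",x.round(4),np.degrees(x[2]).round(2),r.round(1).tolist())
print("bar end1 tri",tri([T,S],[A((256,184)),C((155,470))]),tri([T,S],[A((140,214)),C((210,395))]))
print("dial tri",tri([T,S],[B((568,415)),C((414,75))]))
P=cloud(T)
m=(P[...,2]>.03)&(P[...,2]<.05)&(abs(P[...,0]-.55)<.08)&(abs(P[...,1]+.13)<.08);q=P[m];print("bar cloud",len(q),q.mean(0),q.std(0))
m=(P[...,2]>.140)&(P[...,2]<.16)&(abs(P[...,0]-.5)<.05)&(abs(P[...,1]-.22)<.05);q=P[m];print("dial cloud",len(q),q.mean(0),q.max(0))
E
```

```text
cover top [ 0.5548 -0.1372  0.2193] 12.6 [[-0.5, 0.0], [-0.3, -0.1], [0.3, 0.4], [-0.2, 0.7], [0.4, -0.3], [0.3, -0.7]]
bar [ 0.5529 -0.1335  0.24  ] 13.752961455085442 [[0.1, -0.0], [-0.1, 0.0]]
melter top [ 0.6209  0.2058 -0.1315] -7.53 [[-0.3, 2.0], [0.1, 1.3], [0.3, 1.5], [0.2, 1.4], [-1.0, 0.6], [1.5, 1.2], [-3.1, -2.1], [0.9, -1.4], [1.5, -2.3], [-0.1, -2.4]]
cover scene [ 0.5513 -0.1359  0.2214] 12.7 [[0.2, -0.7], [-0.9, 0.0], [0.6, 0.4]]
melter scene [ 0.6276  0.2116 -0.1282] -7.34 [[0.4, -1.4], [-0.2, -0.2], [0.4, 0.7], [-0.6, 0.6]]
bar end1 tri [ 0.56265118 -0.17617335  0.03104232] [ 0.54370135 -0.09384537  0.03414928]
dial tri [0.49513328 0.22321981 0.13869482]
bar cloud 111 [ 0.55498243 -0.13603358  0.03802466] [0.00706976 0.02618819 0.00292209]
dial cloud 53 [0.49589824 0.22519959 0.14801739] [0.51671795 0.23290998 0.15400254]
```

```bash
cat >> h.py <<'E'
from scipy.spatial.transform import Rotation as Ro
def delta(pos,rpy_deg):
    from cell import monitor
    s=monitor.get_state();R0=Ro.from_euler("xyz",s["tool_rot"])
    R1=Ro.from_euler("xyz",rpy_deg,degrees=True) if not isinstance(rpy_deg,Ro) else rpy_deg
    rv=(R0.inv()*R1).as_rotvec()/1.5; sh=R0.inv().apply(np.array(pos)-s["tool_pos"])/.5
    return np.r_[rv,sh].round(4).tolist()
E
python3 - <<'E'
from h import *
print(delta((.41,.25,.25),(180,0,131)));print(delta((.5535,-.136,.25),(180,0,102.9)))
T=dict(np.load("top0.npz"))
B=lambda p:(np.array(p)-[400,0]+.5)/4-.5+[200,90]
M=[[-175,115,110],[-175,-115,110],[-60,85,104],[-60,-85,104],[-60,115,110],[-60,-115,110],[-130,0,150]]
uv=B([(420,455),(716,493),(478,315),(696,341),(443,313),(729,345),(568,414)])
x,r=fit(T,np.array(M)/1e3,uv,(.6,.2,0));print("melter top",x.round(4),np.degrees(x[2]).round(2),r.round(1).tolist())
E
```

```text
[-0.0007, 0.0002, 0.3282, -0.5892, -0.5908, -0.0396]
[-0.0007, 0.0004, 0.6552, -1.1315, -1.2106, -0.0388]
melter top [ 0.6249  0.206  -0.1312] -7.52 [[-0.3, 0.7], [0.1, 0.0], [0.3, 0.2], [0.2, 0.1], [-1.0, -0.7], [1.4, -0.0], [-0.6, -0.4]]
```

Request:
apply_moves([
  [0,0,0.33,-0.59,-0.59,-0.04,1],
  [0,0,0.33,-0.59,-0.59,-0.04,1],
  [0,0,0.33,-0.59,-0.59,-0.04,1],
  [0,0,0.33,-0.59,-0.59,-0.04,1],
  [0,0,0.33,-0.59,-0.59,-0.04,1],
  [0,0,0.33,-0.59,-0.59,-0.04,1],
  [0,0,0.33,-0.59,-0.59,-0.04,1],
  [0,0,0.33,-0.59,-0.59,-0.04,1],
  [0,0,0.33,-0.59,-0.59,-0.04,1],
  [0,0,0.33,-0.59,-0.59,-0.04,1],
], grip_force=40)

```text
t: 1.35
tool_pos: [0.4101, 0.2516, 0.2502]
tool_rot: [-3.141, 0.0, 2.286]
force: [-0.1, 0.3, -0.0]
width: 0.0943
grasp_force: 0.0
```

```bash
python3 -c "
from h import *
print(delta((.5535,-.136,.15),(180,0,102.9)))"
```

```text
[-0.0003, 0.0001, 0.3265, -0.7735, -0.2914, 0.2006]
```

Request:
apply_moves([
  [0,0,0.3265,-0.7735,-0.2915,0.1,1],
  [0,0,0.3265,-0.7735,-0.2915,0.1,1],
  [0,0,0.3265,-0.7735,-0.2915,0.1,1],
  [0,0,0.3265,-0.7735,-0.2915,0.1,1],
  [0,0,0.3265,-0.7735,-0.2915,0.1,1],
  [0,0,0.3265,-0.7735,-0.2915,0.2,1],
  [0,0,0.3265,-0.7735,-0.2915,0.2,1],
  [0,0,0.3265,-0.7735,-0.2915,0.2,1],
  [0,0,0.3265,-0.7735,-0.2915,0.2,1],
  [0,0,0.3265,-0.7735,-0.2915,0.2,1],
])

```text
t: 2.6
tool_pos: [0.5538, -0.1357, 0.151]
tool_rot: [3.141, -0.0, 1.796]
force: [0.4, 0.4, 0.2]
width: 0.0942
grasp_force: 0.0
```

```bash
python3 -c "
from h import *
print(delta((.5535,-.136,.039),(180,0,102.9)))"
```

```text
[0.0006, -0.0003, 0.0003, -0.0006, -0.0009, 0.224]
```

Request:
apply_moves([
  [0,0,0,0,0,0.12,1],
  [0,0,0,0,0,0.19,1],
  [0,0,0,0,0,0.222,1],
  [0,0,0,0,0,0.222,1],
  [0,0,0,0,0,0.222,0.3],
  [0,0,0,0,0,0.222,0.3],
  [0,0,0,0,0,0.222,0.3],
  [0,0,0,0,0,0.222,0],
  [0,0,0,0,0,0.222,0],
  [0,0,0,0,0,0.222,0],
  [0,0,0,0,0,0.222,0],
  [0,0,0,0,0,0.222,0],
])

```text
t: 4.1
tool_pos: [0.5533, -0.1374, 0.0395]
tool_rot: [-3.142, 0.0, 1.794]
force: [-0.5, -0.3, 0.3]
width: 0.0176
grasp_force: 0.0
```

Request:
apply_moves([
  [0,0,0,0,0,0,0],
  [0,0,0,0,0,0,0],
  [0,0,0,0,0,0,0],
  [0,0,0,0,0,0,0],
])

```text
t: 4.6
tool_pos: [0.5534, -0.1374, 0.0395]
tool_rot: [3.142, 0.0, 1.794]
force: [1.9, 0.4, -1.0]
width: 0.0114
grasp_force: 40.0
```

```bash
cat >> h.py <<'E'
ME=np.array([.625,.206,0]);MY=-7.52
OFF=np.array([0,0,.0395]) # TCP in cover frame
TR=Ro.from_euler("xyz",[180,0,90],degrees=True)
RM=Ro.from_euler("z",MY,degrees=True)
def tcp_for(te,pitch,yaw=0):
    "te: tongue edge in seat frame, m"
    R=RM*Ro.from_euler("zy",[yaw,pitch][::1],degrees=True) if 0 else RM*Ro.from_euler("z",yaw,degrees=True)*Ro.from_euler("y",pitch,degrees=True)
    te_w=ME+RM.apply(np.array([.035,0,.104])+te)
    p=te_w-R.apply([.093,0,0])
    return p+R.apply(OFF),R*TR
E
sed -i 's/    R=RM\*Ro.from_euler("zy".*else /    R=/' h.py
python3 -c "
from h import *
print(delta((.5534,-.137,.25),(180,0,102.9)))
p,R=tcp_for([.051,0,.06],8);print(p,R.as_euler('xyz',degrees=True),delta(p,R))"
```

```text
[0.0, 0.0001, -0.0013, 0.0007, 0.0001, -0.421]
[0.62440755 0.20607821 0.21605869] [-172.      0.     82.48] [0.0922, 0.0165, 0.2359, 0.6384, 0.2905, -0.3532]
```

Request:
apply_moves([
  [0,0,0,0,0,-0.04,0],
  [0,0,0,0,0,-0.12,0],
  [0,0,0,0,0,-0.22,0],
  [0,0,0,0,0,-0.32,0],
  [0,0,0,0,0,-0.42,0],
  [0.013,0.002,0.033,0.09,0.041,-0.41,0],
  [0.026,0.005,0.067,0.18,0.083,-0.4,0],
  [0.04,0.007,0.1,0.27,0.124,-0.39,0],
  [0.053,0.009,0.135,0.365,0.166,-0.38,0],
  [0.066,0.012,0.168,0.456,0.207,-0.37,0],
  [0.079,0.014,0.2,0.547,0.25,-0.36,0],
  [0.092,0.0165,0.236,0.6385,0.2905,-0.353,0],
  [0.092,0.0165,0.236,0.6385,0.2905,-0.353,0],
  [0.092,0.0165,0.236,0.6385,0.2905,-0.353,0],
])

```text
t: 6.35
tool_pos: [0.624, 0.2054, 0.2166]
tool_rot: [-3.002, 0.001, 1.439]
force: [0.7, -0.3, -3.9]
width: 0.0115
grasp_force: 40.0
```

Run:
```python
from h import *
from cell import monitor,get_image
s=monitor.get_state();print(np.round(s["tool_pos"],4),s["tool_rot"])
D={n:get_image(n) for n in("top","scene")}
for n,d in D.items(): np.savez(f"{n}1.npz",**d)
a=cv2.resize(D["top"]["color"][80:220,200:310],None,fx=4,fy=4,interpolation=cv2.INTER_CUBIC)
b=cv2.resize(D["scene"]["color"][100:245,330:440],None,fx=3.2,fy=3.2,interpolation=cv2.INTER_CUBIC)
c=np.zeros((600,800,3),np.uint8);c[:560,:440]=a;c[:b.shape[0],440:440+b.shape[1]]=b[:,:360]
cv2.imwrite("pics/c3.png",c)
```

```text
[0.624  0.2054 0.2166] [-3.00224359e+00  1.04218539e-03  1.43933509e+00]
```

View pics/c3.png

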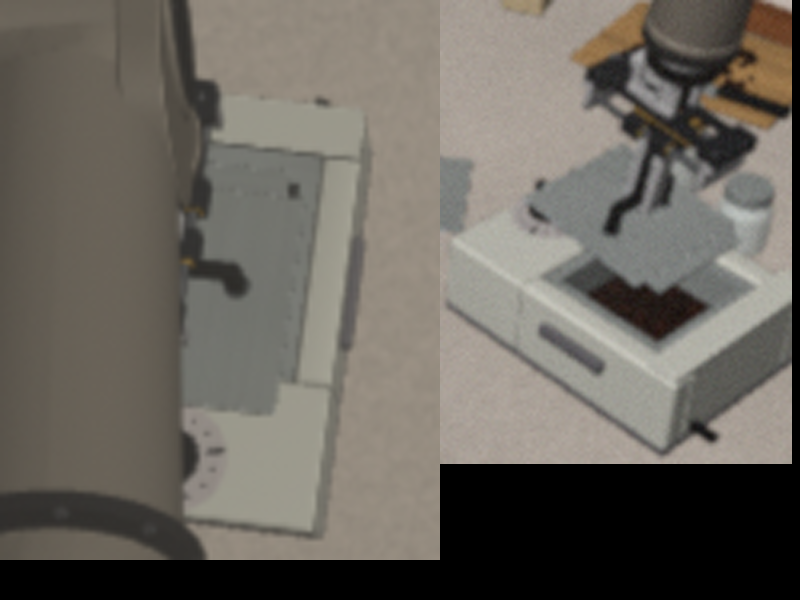

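Top view shows the cover over the pan with its right edge parallel to the rail, its front right corner at crop (277,413) and the bar end at (239,285). The scene view shows the tongue corners at crop (740,240) and (655,292). I compare these with the predicted positions.

Run:
```python
from h import *
T=dict(np.load("top1.npz"));S=dict(np.load("scene1.npz"))
Rt=Ro.from_euler("xyz",[-3.00224,.00104,1.43934]);p=np.array([.624,.2054,.2166])
Rc=Rt*TR.inv();o=p-Rc.apply(OFF)
M=np.array([[-93,-81.5,4],[0,-41,40],[73,-81.5,4],[93,-68,4],[93,68,4],[-93,81.5,4],[73,81.5,4]])/1e3
X=o+Rc.apply(M)
print("top",((proj(T,X)+.5-[200,80])*4-.5).round(0).tolist())
print("scene",((proj(S,X)+.5-[330,100])*3.2-.5+[440,0]).round(0).tolist())
# melter outline predicted
m=np.array([[-175,-115,110],[-60,-115,110],[-60,-85,110],[116,-85,121],[116,-115,121],[155,-115,121]])/1e3
Xm=ME+RM.apply(m)
print("melter top",((proj(T,Xm)+.5-[200,80])*4-.5).round(0).tolist())
print("melter scene",((proj(S,Xm)+.5-[330,100])*3.2-.5+[440,0]).round(0).tolist())
P=cloud(T);
for u,v in((263,118),(262,165),(255,170)): print(P[v,u], Rc.inv().apply(P[v,u]-o))
```

```text
top [[274.0, 416.0], [231.0, 270.0], [305.0, 200.0], [291.0, 172.0], [109.0, 151.0], [49.0, 389.0], [87.0, 174.0]]
scene [[523.0, 198.0], [619.0, 207.0], [638.0, 288.0], [661.0, 293.0], [743.0, 241.0], [623.0, 144.0], [737.0, 225.0]]
melter top [[316.0, 533.0], [335.0, 385.0], [296.0, 380.0], [323.0, 153.0], [361.0, 158.0], [368.0, 108.0]]
melter scene [[448.0, 241.0], [522.0, 289.0], [541.0, 278.0], [667.0, 350.0], [648.0, 363.0], [679.0, 383.0]]
[0.73523684 0.1625524  0.09996554] [ 0.13097481 -0.02777589 -0.05993464]
[0.57228878 0.15562581 0.18753125] [-0.04026123 -0.05609268  0.00444067]
[0.55778776 0.17578424 0.18881858] [-0.05729591 -0.03801029  0.00337027]
```

```bash
python3 -c "
from h import *
for te,pt in (([.070,.001,.02],6),([.070,.001,.006],6)):
  p,R=tcp_for(te,pt);print(p,delta(p,R))"
```

```text
[0.64162611 0.2048139  0.17300476] [-0.0228, 0.0, -0.0011, 0.0048, 0.0462, 0.082]
[0.64162611 0.2048139  0.15900476] [-0.0228, 0.0, -0.0011, 0.0048, 0.0501, 0.1097]
```

Request:
apply_moves([
  [-0.0228,0,-0.001,0.005,0.046,0.041,0],
  [-0.0228,0,-0.001,0.005,0.046,0.082,0],
  [-0.0228,0,-0.001,0.005,0.0485,0.098,0],
  [-0.0228,0,-0.001,0.005,0.05,0.11,0],
  [-0.0228,0,-0.001,0.005,0.05,0.11,0],
  [-0.0228,0,-0.001,0.005,0.05,0.11,0],
])

```text
t: 7.2
tool_pos: [0.6418, 0.2064, 0.1586]
tool_rot: [-3.037, -0.001, 1.441]
force: [-0.1, 1.2, -3.3]
width: 0.0113
grasp_force: 40.0
```

```bash
python3 -c "
from h import *
from cell import monitor
s=monitor.get_state();print(s['tool_pos'],s['force'],s['torque'])
for te in ([.070,.001,.006],[.070,.001,.004],[.07,.001,.002],[.07,.001,0]):
  p,R=tcp_for(te,6);print(p,delta(p,R))"
```

```text
[0.64184498 0.20638519 0.1586052 ] [-0.14714857  1.15034467 -3.31571176] [-0.11087546 -0.13184507  0.02111967]
[0.64162611 0.2048139  0.15900476] [-0.0, -0.0003, 0.0009, -0.0032, -0.0001, -0.0008]
[0.64162611 0.2048139  0.15700476] [-0.0, -0.0003, 0.0009, -0.0032, 0.0003, 0.0032]
[0.64162611 0.2048139  0.15500476] [-0.0, -0.0003, 0.0009, -0.0032, 0.0007, 0.0072]
[0.64162611 0.2048139  0.15300476] [-0.0, -0.0003, 0.0009, -0.0032, 0.0011, 0.0111]
```

Request:
apply_moves([
  [0,0,0,-0.0016,0.0003,0.0032,0],
  [0,0,0,-0.0016,0.0007,0.0072,0],
  [0,0,0,-0.0016,0.0007,0.0072,0],
])

```text
t: 7.58
tool_pos: [0.6414, 0.2056, 0.1542]
tool_rot: [-3.036, -0.0, 1.441]
force: [-0.9, 0.4, -4.4]
width: 0.0118
grasp_force: 40.0
```

Request:
apply_moves([
  [0,0,0,0,0.0002,0.002,0],
  [0,0,0,0,0.0002,0.002,0],
])

```text
t: 7.82
tool_pos: [0.6415, 0.2056, 0.1533]
tool_rot: [-3.036, -0.0, 1.441]
force: [-0.8, 0.1, -3.9]
width: 0.0117
grasp_force: 40.0
```

Request:
apply_moves([
  [0,0,0,0,0.0002,0.002,0],
  [0,0,0,0,0.0002,0.002,0],
])

```text
t: 8.07
tool_pos: [0.6415, 0.2056, 0.1525]
tool_rot: [-3.036, -0.0, 1.441]
force: [-0.8, 0.2, -1.2]
width: 0.0115
grasp_force: 40.0
```

Request:
apply_moves([
  [0,0,0,0,-0.0002,-0.002,0],
  [0,0,0,0,0.01,-0.003,0],
  [0,0,0,0,0.02,-0.0041,0],
  [0,0,0,0,0.029,-0.005,0],
  [0,0,0,0,0.036,-0.0058,0],
  [0,0,0,0,0.036,-0.0058,0],
])

```text
t: 8.82
tool_pos: [0.6598, 0.203, 0.1533]
tool_rot: [-3.036, 0.0, 1.441]
force: [-0.6, 0.2, -4.4]
width: 0.0116
grasp_force: 40.0
```

Request:
apply_moves([
  [0,0,0,0,0.004,-0.0004,0],
  [0,0,0,0,0.008,-0.0008,0],
  [0,0,0,0,0.008,-0.0008,0],
])

```text
t: 9.2
tool_pos: [0.6636, 0.2027, 0.1534]
tool_rot: [-3.036, -0.0, 1.441]
force: [-0.5, -0.1, -4.0]
width: 0.0115
grasp_force: 40.0
```

Run:
```python
from h import *
from cell import monitor,get_image
d=get_image("scene");t=get_image("top")
np.savez("scene2.npz",**d)
b=cv2.resize(d["color"][120:245,330:440],None,fx=4.5,fy=4.5,interpolation=cv2.INTER_CUBIC)
a=cv2.resize(t["color"][85:225,235:305],None,fx=4,fy=4,interpolation=cv2.INTER_CUBIC)
c=np.zeros((600,800,3),np.uint8);c[:b.shape[0],:b.shape[1]]=b;c[:a.shape[0],500:500+a.shape[1]]=a
cv2.imwrite("pics/c4.png",c)
s=monitor.get_state();print(s['tool_pos'],s['force'],s['torque'])
for te,pt in (([.092,0.001,.001],6),([.093,.001,.001],3),([.093,.001,0],0)):
  p,R=tcp_for(te,pt);print(p,delta(p,R))
```

```text
[0.66348791 0.20272587 0.1533539 ] [-0.29676828  0.51158368 -4.01873885] [-0.13802735 -0.16117011 -0.03443789]
[0.66343689 0.20193471 0.15400476] [-0.0004, -0.0, 0.0009, -0.0016, -0.0, -0.0013]
[0.66200569 0.20212364 0.14931311] [-0.0353, -0.0, 0.0009, -0.0016, -0.0019, 0.0083]
[0.65982985 0.20241087 0.1435    ] [-0.0702, -0.0001, 0.0009, -0.0016, -0.0051, 0.0204]
```

View pics/c4.png

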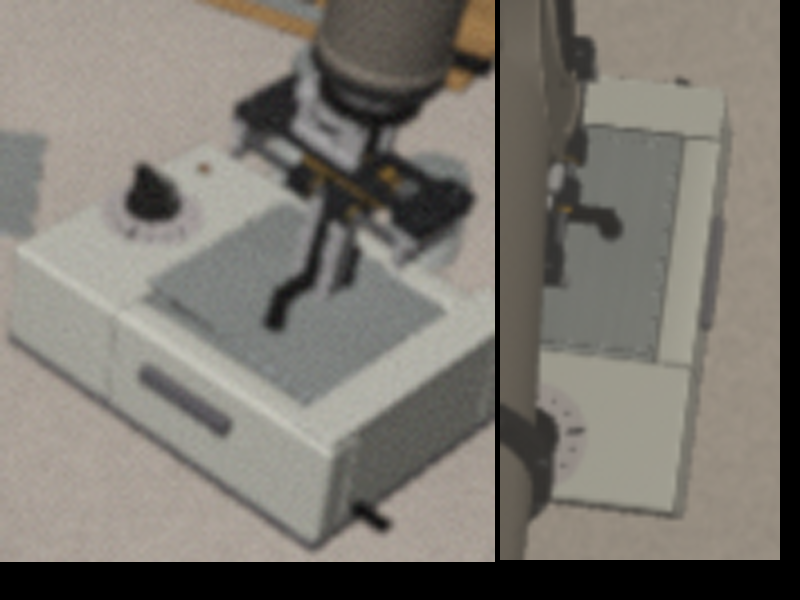

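The tongue is under the lip and the front is still raised, with the cover's right edge at about (656,362) close to the rail at (660,363). I shift it 1 mm left and feel for the rear wall.

Request:
apply_moves([
  [0,0,0,0.001,0.002,-0.0002,0],
  [0,0,0,0.002,0.004,-0.0004,0],
  [0,0,0,0.002,0.004,-0.0004,0],
])

```text
t: 9.68
tool_pos: [0.6653, 0.2037, 0.1533]
tool_rot: [-3.035, -0.0, 1.441]
force: [-3.6, 0.9, -3.2]
width: 0.0119
grasp_force: 40.0
```

Request:
apply_moves([
  [0,0,0,0,0.002,-0.0002,0],
  [0,0,0,0,0.002,-0.0002,0],
])

```text
t: 9.93
tool_pos: [0.6654, 0.2037, 0.1532]
tool_rot: [-3.033, -0.0, 1.441]
force: [-10.5, 1.3, 1.8]
width: 0.0116
grasp_force: 40.0
```

Request:
apply_moves([
  [0,0,0,0,-0.003,0.0003,0],
  [0,0,0,0,-0.005,0.0005,0],
  [0,0,0,0,-0.005,0.0005,0],
])

```text
t: 10.3
tool_pos: [0.6643, 0.2035, 0.1534]
tool_rot: [-3.037, -0.0, 1.441]
force: [-0.8, -0.1, -4.7]
width: 0.0114
grasp_force: 40.0
```

Run:
```python
from h import *
from cell import monitor
s=monitor.get_state();print(s['tool_pos'],s['force'],s['torque'])
for te,pt in (([.0925,0.002,.001],6),([.0925,.002,.001],4),([.0925,.002,.0008],2),([.0925,.002,.0005],0.6),([.0925,.002,-.0003],0)):
  p,R=tcp_for(te,pt);print(p,delta(p,R))
```

```text
[0.6643421  0.20354667 0.15343149] [-0.76599806 -0.08131342 -4.72695526] [-0.08333498 -0.11671699  0.03221987]
[0.66406346 0.20286068 0.15400476] [-0.0, -0.0, 0.0009, -0.0014, -0.0005, -0.0011]
[0.6624213  0.20307745 0.15089113] [-0.0233, -0.0001, 0.0009, -0.0014, -0.0031, 0.0054]
[0.66088786 0.20327988 0.14752159] [-0.0466, -0.0001, 0.0009, -0.0014, -0.0055, 0.0125]
[0.65988015 0.2034129  0.14497171] [-0.0629, -0.0001, 0.0009, -0.0014, -0.007, 0.0177]
[0.65946502 0.20346771 0.1432    ] [-0.0699, -0.0001, 0.0009, -0.0014, -0.0075, 0.0214]
```

Request:
apply_moves([
  [-0.0115,0,0,0,-0.0018,0.002,0],
  [-0.0233,0,0,0,-0.0031,0.0054,0],
  [-0.035,0,0,0,-0.0043,0.009,0],
  [-0.0466,0,0,0,-0.0055,0.0125,0],
  [-0.0466,0,0,0,-0.0055,0.0125,0],
])

```text
t: 10.92
tool_pos: [0.6604, 0.2044, 0.1474]
tool_rot: [-3.106, -0.0, 1.441]
force: [-0.4, -0.2, -4.2]
width: 0.0116
grasp_force: 40.0
```

Request:
apply_moves([
  [-0.008,0,0,0,-0.0005,0.0026,0],
  [-0.0163,0,0,0,-0.0007,0.0055,0],
  [-0.0163,0,0,0,-0.0007,0.0055,0],
])

```text
t: 11.3
tool_pos: [0.6601, 0.2042, 0.1446]
tool_rot: [-3.131, -0.0, 1.441]
force: [0.6, -1.2, -4.2]
width: 0.0122
grasp_force: 40.0
```

Request:
apply_moves([
  [-0.0035,0,0,0,-0.0003,0.0013,0],
  [-0.007,0,0,0,-0.0005,0.003,0],
  [-0.007,0,0,0,-0.0005,0.003,0],
])

```text
t: 11.68
tool_pos: [0.6602, 0.2041, 0.1435]
tool_rot: [-3.142, -0.0, 1.441]
force: [-1.8, -0.5, 1.9]
width: 0.0115
grasp_force: 40.0
```

Request:
apply_moves([
  [0,0,0,0,0,0.0006,0.5],
  [0,0,0,0,0,0.0006,0.5],
  [0,0,0,0,0,0.0006,0.5],
  [0,0,0,0,0,0.0006,0.5],
  [0,0,0,0,0,-0.04,0.5],
  [0,0,0,0,0,-0.14,0.5],
  [0,0,0,0,0,-0.24,0.5],
  [0,0,0,0,0,-0.24,0.5],
  [0,0,0,0,0,-0.24,0.5],
])

```text
t: 12.8
tool_pos: [0.66, 0.2042, 0.2639]
tool_rot: [-3.142, -0.001, 1.441]
force: [0.1, -0.3, -0.9]
width: 0.0474
grasp_force: 0.0
```

Run:
```python
from h import *
from cell import monitor,get_image
d=get_image("scene");t=get_image("top")
b=cv2.resize(d["color"][120:245,330:440],None,fx=4.5,fy=4.5,interpolation=cv2.INTER_CUBIC)
a=cv2.resize(t["color"][85:225,235:305],None,fx=4,fy=4,interpolation=cv2.INTER_CUBIC)
c=np.zeros((600,800,3),np.uint8);c[:b.shape[0],:b.shape[1]]=b;c[:a.shape[0],500:500+a.shape[1]]=a
cv2.imwrite("pics/c5.png",c)
P=cloud(t)
# heights over the cover in melter frame
Q=RM.inv().apply(P.reshape(-1,3)-ME)
for x0 in(-.045,-.02,.06,.09):
    m=(abs(Q[:,0]-x0)<.01)&(Q[:,1]<-.045)&(Q[:,1]>-.075)&(Q[:,2]<.125);print(x0,m.sum(),np.median(Q[m,2]))
m=(abs(Q[:,0]+.1)<.02)&(Q[:,1]<-.05)&(Q[:,1]>-.1);print("ledge",np.median(Q[m,2]))
# dial
yaw=MY; p=ME+RM.apply([-.13,0,.139]);print("dial",p, delta(p+[0,0,.06],(180,0,MY+180)))
print(monitor.get_state()["q"].round(2))
```

```text
-0.045 62 0.10706542922645775
-0.02 63 0.10711075626936314
0.06 64 0.10611630930330428
0.09 61 0.1077309181725704
ledge 0.6909509796930382
dial [0.4961181  0.22301339 0.139     ] [-0.001, -0.0006, -1.0463, -0.0049, -0.329, 0.1277]
[-0.87  0.5   0.69  1.56 -0.34  1.2  -0.24]
```

View pics/c5.png

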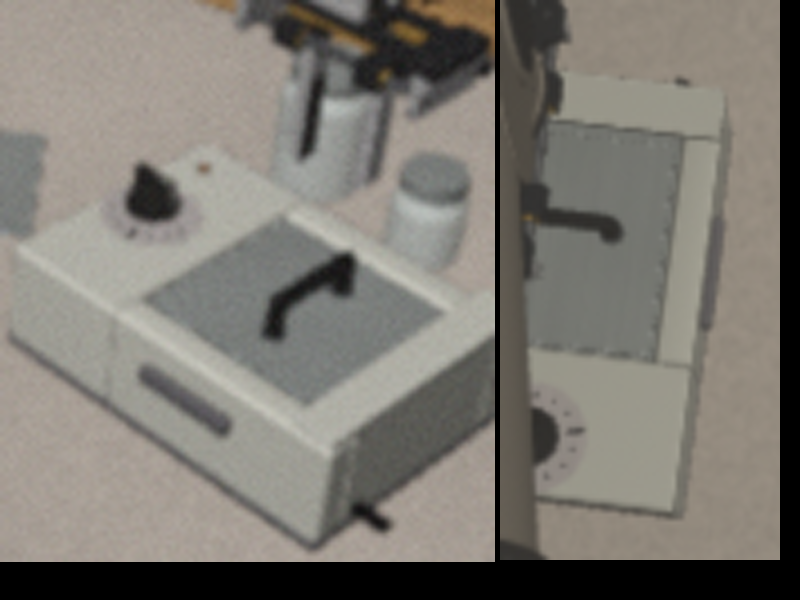

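The cover lies flat in the recess: heights over it are 106–108 mm everywhere against an expected 108, and the pictures show it under the lip. Next, the dial.

Request:
apply_moves([
  [0,0,-0.1,0,-0.03,0,0.5],
  [0,0,-0.2,0,-0.06,0,0.5],
  [0,0,-0.3,0,-0.1,0,0.5],
  [0,0,-0.4,0,-0.14,0,0.5],
  [0,0,-0.5,0,-0.18,0,0.5],
  [0,0,-0.6,0,-0.22,0,0.5],
  [0,0,-0.7,-0.002,-0.26,0.02,0.5],
  [0,0,-0.8,-0.003,-0.3,0.04,0.5],
  [0,0,-0.9,-0.005,-0.329,0.08,0.5],
  [0,0,-1,-0.005,-0.329,0.12,0.5],
  [0,0,-1,-0.005,-0.329,0.12,0.5],
  [0,0,-1,-0.005,-0.329,0.12,0.5],
])

```text
t: 14.4
tool_pos: [0.497, 0.2228, 0.2036]
tool_rot: [-3.141, -0.0, 2.937]
force: [-0.6, -0.2, 1.2]
width: 0.0473
grasp_force: 0.0
```

Run:
```python
from h import *
from cell import monitor
p=ME+RM.apply([-.13,0,0]); p[2]=.154
print(delta(p,(180,0,MY+180)),monitor.get_state()["q"].round(2))
```

```text
[-0.0001, -0.0003, -0.049, 0.0017, 0.0001, 0.0992] [-0.87  0.25  0.39  1.95 -0.11  0.97  0.94]
```

Request:
apply_moves([
  [0,0,-0.049,0.001,0,0.03,0.5],
  [0,0,-0.049,0.001,0,0.07,0.5],
  [0,0,-0.049,0.001,0,0.099,0.5],
  [0,0,-0.049,0.001,0,0.099,0.5],
  [0,0,-0.049,0.001,0,0.099,0],
  [0,0,-0.049,0.001,0,0.099,0],
  [0,0,-0.049,0.001,0,0.099,0],
  [0,0,-0.049,0.001,0,0.099,0],
  [0,0,-0.049,0.001,0,0.099,0],
  [0,0,-0.049,0.001,0,0.099,0],
], grip_force=30)

```text
t: 15.65
tool_pos: [0.4965, 0.2254, 0.1543]
tool_rot: [3.138, 0.001, 3.016]
force: [1.3, 11.5, -3.1]
width: 0.0109
grasp_force: 29.9
```

Request:
apply_moves([
  [0,0,0,0,0.003,0,0],
  [0,0,0,0,0.005,0,0],
  [0,0,0,0,0.005,0.006,0],
  [0,0,0,0,0.005,0.01,0],
  [0,0,0,0,0.005,0.012,0],
  [0,0,0,0,0.005,0.012,0],
])

```text
t: 16.4
tool_pos: [0.4967, 0.2258, 0.1488]
tool_rot: [3.14, -0.0, 3.014]
force: [-7.7, 0.1, 23.7]
width: 0.0103
grasp_force: 30.0
```

Request:
apply_moves([
  [0,0,0.04,0,0,-0.001,0],
  [0,0,0.1,0,0,-0.001,0],
  [0,0,0.18,0,0,-0.001,0],
  [0,0,0.26,0,0,-0.001,0],
  [0,0,0.34,0,0,-0.001,0],
  [0,0,0.42,0,0,-0.001,0],
  [0,0,0.47,0,0,-0.001,0],
  [0,0,0.47,0,0,-0.001,0],
])

```text
t: 17.4
tool_pos: [0.4963, 0.2252, 0.1489]
tool_rot: [-3.141, -0.001, 2.308]
force: [-7.5, -3.1, 21.5]
width: 0.0106
grasp_force: 30.0
```

Request:
apply_moves([
  [0,0,0.05,0,0,-0.003,0],
  [0,0,0.13,0,0,-0.007,0],
  [0,0,0.21,0,0,-0.011,0],
  [0,0,0.29,0,0,-0.011,0],
  [0,0,0.36,0,0,-0.011,0],
  [0,0,0.403,0,0,-0.011,0],
  [0,0,0.403,0,0,-0.011,0],
  [0,0,0.403,0,0,-0.011,0],
])

```text
t: 18.4
tool_pos: [0.4957, 0.2249, 0.1534]
tool_rot: [-3.139, 0.0, 1.707]
force: [-4.8, -1.6, 3.8]
width: 0.0105
grasp_force: 30.0
```

Request:
apply_moves([
  [0,0,0.002,0,-0.002,0,0],
  [0,0,0.002,0,-0.002,0,0.5],
  [0,0,0.002,0,-0.002,0,0.5],
  [0,0,0.002,0,-0.002,0,0.5],
  [0,0,0.002,0,-0.002,0,0.5],
  [0,0,0.002,0,-0.002,-0.05,0.5],
  [0,0,0.002,0,-0.002,-0.15,0.5],
  [0,0,0.002,0,-0.002,-0.25,0.5],
  [0,0,0.002,-0.1,-0.002,-0.3,0.5],
  [0,0,0.002,-0.2,-0.002,-0.3,0.5],
  [0,0,0.002,-0.3,-0.002,-0.3,0.5],
  [0,0,0.002,-0.4,-0.002,-0.3,0.5],
  [0,0,0.002,-0.5,-0.002,-0.3,0.5],
  [0,0,0.002,-0.5,-0.002,-0.3,0.5],
  [0,0,0.002,-0.5,-0.002,-0.3,0.5],
])

```text
t: 20.27
tool_pos: [0.5289, -0.022, 0.3036]
tool_rot: [-3.141, -0.0, 1.702]
force: [0.5, 0.6, 0.2]
width: 0.0471
grasp_force: 0.0
```

Run:
```python
from h import *
from cell import monitor,get_image
d=get_image("scene");t=get_image("top")
b=cv2.resize(d["color"][110:245,330:440],None,fx=3.2,fy=3.2,interpolation=cv2.INTER_CUBIC)
a=cv2.resize(t["color"][90:220,200:300],None,fx=4.4,fy=4.4,interpolation=cv2.INTER_CUBIC)
c=np.zeros((600,800,3),np.uint8);c[:b.shape[0],:b.shape[1]]=b;c[:a.shape[0],360:360+a.shape[1]]=a
cv2.imwrite("pics/c6.png",c)
P=cloud(t);Q=RM.inv().apply(P.reshape(-1,3)-ME)
m=(abs(Q[:,0]+.13)<.03)&(abs(Q[:,1])<.03)&(Q[:,2]>.14)&(Q[:,2]<.16);q=Q[m];print(m.sum(),q.mean(0))
if m.sum()>5:
  w,v=np.linalg.eigh(np.cov(q[:,:2].T));print(np.degrees(np.arctan2(v[1,1],v[0,1])))
for x0 in(-.045,-.02,.06,.09):
    m=(abs(Q[:,0]-x0)<.01)&(abs(Q[:,1])<.075)&(abs(Q[:,1])>.05);print(x0,np.median(Q[m&(Q[:,1]>0),2]),np.median(Q[m&(Q[:,1]<0),2]))
```

```text
53 [-0.13093396  0.00253908  0.1483484 ]
103.28745015748898
-0.045 0.10691897218556383 0.10784168550479453
-0.02 0.10685121131865502 0.10725824133839043
0.06 0.10735575621251167 0.10730384171981476
0.09 0.10729770019182779 0.10710418403832003
```

View pics/c6.png

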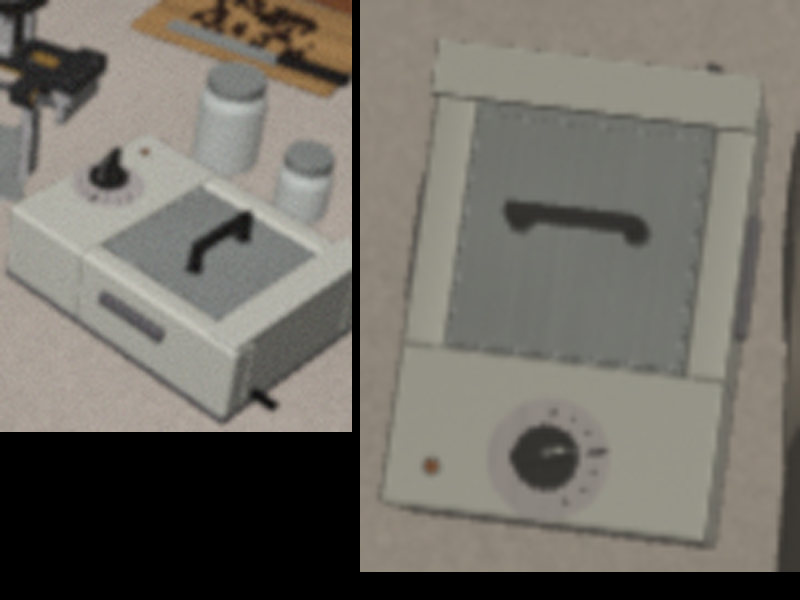

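The dial's pointer (crop about 550,452) lines up with the long mark (597,452). The cover is flat under the lip, the jars stand where they were, and the gripper is clear.

```bash
python3 -c "
from cell import order
print(order.sign_off())"
```

```text
the job is handed in; nothing more can be done
None
```

The cover lies flat in its recess with its tongue under the lip, the dial is at the long mark, the gripper is clear of everything, and the job is handed in at about 20 s of the 62 s allowed.

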